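Switch on the red-guarded pump switch of the valve test set

TASK

Switch on the test unit with the red guard: with a fingertip lift its red guard well up, more than half-way, and while the finger keeps the guard up push the metal toggle beneath it fully over to the hinge side, then draw the finger out so that the guard drops shut again. Only touch and push, gently, without shifting or lifting the box, and leave the yellow-guarded unit and everything else on the table alone.

Things in the scene. Friction and masses are not known exactly. Their poses are not given: they have to be found in the camera images.
- red_box: Grey switch box with a red guard on top, loose on the table on rubber feet, 2.5 kg, 150 x 110 x 55 mm (x, y, z). Origin at the centre of its underside. Its own +x axis points away from the robot (turned by the box's yaw), +z up. The guard's hinge line runs along the box's y axis at x = +50 mm, 63 mm above the table. Two 22 mm wide sockets stand 12 mm out of the far side.
- red_lip (a point): Middle of the outer edge of the red guard's lip, moves with the guard. Shut guard: it lies at x = -32.5 mm, z = 111 mm in the box's frame. The guard is a hood 56 mm wide (y): a 3 mm top plate with its underside 101 mm above the table when shut, two side cheeks 3 mm thick and 50 mm apart inside (low edge 81 mm above the table when shut, ending 14 mm short of the plate's front), open at the front; its front 20 mm is a lip that slopes up and out towards -x.
- red_hinge (a point): Middle of the red guard's hinge line, fixed to the box (x = +50 mm, z = 63 mm in the box's frame); the outer edge of the lip is 95 mm from it.
- red_toggle_tip (a point): End of the steel toggle under the red guard, 9 mm thick, moves with the toggle. Its pivot is at x = +10 mm, y = 0, z = 55 mm in the box's frame (the box's top), the tip 32 mm from the pivot and its round end 4.5 mm beyond. Off: leans 0.42 rad towards the box's -x.
- red_guard (a joint): Angle of the red guard: 0 shut, 1.35 rad nearly upright (stop). It never stays up: weight and a light spring shut it in about a second. About 1 N upward at the lip lifts it, best with a finger leaning 0.3 to 0.7 rad, its tip pointing away from the robot and under the lip; an upright finger must move up along the lip's arc, as its level push jams on the lip and shoves the box.
- red_toggle (a joint): Angle of the toggle under the red guard: 0 off (leaning to the box's -x, away from the hinge), 0.84 rad fully on (leaning to +x, towards the hinge). It stays where it is left; about 1.5 N at its tip moves it.
- yellow_box: The second unit, the same in all but its yellow guard; to be left alone. Origin at the centre of its underside.
- yellow_guard (a joint): Angle of the yellow guard, 0 shut.
- yellow_toggle (a joint): Angle of the toggle under the yellow guard, 0 off.
- union_1: Bystander: blue pipe union standing upright, 22 x 25 x 39 mm, origin at the centre of its underside.
- hex_fitting: Bystander: pale metal fitting standing upright, 30 x 34 x 82 mm, origin at the centre of its underside.
- oil_bottle: Bystander: beige oil bottle with a red spout, 43 x 42 x 136 mm, origin at the centre of its underside.
- torch: Bystander: dark grey torch, lying, 30 x 143 x 30 mm, origin at the centre of its underside.
- relief_valve: Bystander: relief valve, alloy block with blue adapter, 104 x 149 x 71 mm, origin at the centre of its underside.
- screwdriver: Bystander: red-handled screwdriver, lying, 26 x 197 x 23 mm, origin at the centre of its underside.
Mind the look-alikes: they are no part of the job. Leave any purple look-alike of the red_box alone.

How it is judged:
By the outcome, as a careful person would: the job done as asked, in the order asked, and still so for the second after the job is handed in, with the robot touching nothing.
It also fails if it takes over 46 s, if anything falls off the work surface, if the arm or the gripper's body presses on something with over 40 N, if the wrist force passes 120 N, or if a joint passes its speed limit or range.

ROBOT

A 6-joint arm with a two-finger parallel gripper is mounted at the origin on a cart in front of the work surface, level with it; the furniture and walls round the work are solid. World frame = base frame: x ahead of the robot, y to its left, z up, the work surface at z = 0. Lengths are in m, angles in rad, forces in N, time in s.
With the tool pointing down it reaches from about 0.3 to 0.775 m from the base axis. Payload 14.6 kg.
Tool frame: the origin (TCP) lies midway between the tips of the shut fingers; the grasp point (between the pads) lies 19 mm behind it; z points along the fingers, y is the line along which they close (so a half turn about z gives the same grasp; the last joint's range is limited). The gripper opens to 94 mm and grips with 3 to 60 N. Pads are 16 mm wide; open, the fingers measure 119 mm over their backs; the gripper's body (75 mm by 177 mm) begins 78 mm behind the grasp point.
Start: joints at [1.091, 0.3, 1.521, -0, 1.321, -0.067], TCP at [0.221, 0.504, 0.205] pointing down, gripper open.
Joint ranges: [-3.03, 3.03], [-0.79, 2.21], [0.23, 2.52], [-1.04, 4.18], [0, 3.07], [-2.55, 2.55]. Speed limits (rad/s): [2.22, 2.22, 2.57, 3.14, 3.14, 3.14].

INTERFACE

Orientations are given as a unit quaternion [x, y, z, w].
In Python, from rig import robot gives the robot as it stands.
- The arm moves only by the tool move_arm, never from a script. Its argument "deltas" is one flat list of numbers, 7 for each row, row after row: the closure, from -1 (fully open) to 1 (shut), so that 0 is half open, then the shift along the world's x, y, z in mm, then the turn, a rotation vector about the world's x, y, z in degrees. A call has 1 to 12 rows; each row is the pose to reach, as a shift and turn from the pose commanded when the call began; what a row does not reach only later rows make up. A row lasts 1/8 s, in which the tool goes at most 62.5 mm and 10.7 degrees, less where a joint would pass 70% of its speed; a pose out of reach is approached as far as the arm can. A call with a gripper value outside its range is refused whole. The fingers move at their own pace and stop on an object; "grip_force" is the grip in N (left out, the last holds). Time passes only in rows, so rows that repeat a pose let the fingers close. It gives the time, the measured TCP pose, the force, the opening and the grip force at its end, in the units of the state.
- robot.observe(): the state, without advancing time (a new reading comes with each control period).
- robot.camera(name): name is "scene" or "side" or "wrist"; returns the picture (400x640x3 uint8, red, green, blue); there is no depth.
- robot.camera_model(name): a dict with "intrinsics" (3x3 intrinsics, pixels), "dist_coeffs" ([k1, k2, p1, p2, k3] as OpenCV has them; the pictures are not rectified), "R" (3x3) and "t" (3): a world point X has camera coordinates R X + t. Camera axes: x right, y down, z forward; pixel columns grow to the right and rows downward; lengths in m; the calibration is good to about 2 mm. A picture is of the moment at which its call begins: read the wrist's pose just before it. camera_model takes no time and is no camera call; for the wrist camera it gives the pose at the moment of the call.
- robot.hand_in(): hands the job in; it is judged then, once.
The state is a dict: "time": time; "joint_positions": joint angles; "dq": joint speeds; "joint_torque": joint torques, N m; "position": TCP position; "tool_rot": TCP orientation; "ft_force": force on the tool from outside, world axes, zero at the start; "ft_torque": the same for the moment, N m; "finger_gap": finger opening in m; "finger_force": force on a finger pad.
Only numpy, scipy, OpenCV 4.12 (cv2) and the standard library are available. Lean on these libraries where they do the work, as an engineer would, in place of code of your own. Each camera call takes 0.05 s, during which the arm holds its last target. There are 200 camera calls.

## Working session

There is one attempt and no reset: what is moved stays moved. The work goes in short steps, Python scripts to look and compute and a tool call to move; the robot and the scene stay as the last step left them, time stands still between calls to the robot, and variables do not carry over. Pictures are saved under pics/ and viewed, at most 10 in all, crops included, and the job is handed in when it is done.

Besides the shell and the picture viewer there is one more tool, called by a JSON object that holds its "fn" and its "kwargs", one argument or row to a line. move_arm: Moves the arm, as the interface text tells. Its arguments: {"type":"object","properties":{"deltas":{"type":"array"},"grip_force":{"type":"number"}},"required":["deltas"]}

```bash
mkdir -p pics; ls
python3 - <<'E'
from rig import robot
import cv2,numpy as np
s=robot.observe(); print(s['time'],s['position'],s['tool_rot'],s['finger_gap'])
a=robot.camera('scene');b=robot.camera('side')
cv2.imwrite('pics/scene.png',a[:,:,::-1]);cv2.imwrite('pics/side.png',b[:,:,::-1])
for n in('scene','side'):
    m=robot.camera_model(n);R=np.array(m['R']);print(n,m['intrinsics'],m['dist_coeffs'],-R.T@np.array(m['t']),R[2])
E
```

```text
pics
0.0 [0.22051909 0.50356034 0.20486282] [ 2.04929992e-01  9.78776454e-01 -5.70743119e-04 -1.57312001e-04] 0.0939873976608538
scene [[364.33555808   0.         320.75392405]
 [  0.         364.33555808 199.93494015]
 [  0.           0.           1.        ]] [0.00712455 0.         0.         0.         0.        ] [ 0.02172886 -0.57195205  0.79778725] [ 0.52827862  0.53849717 -0.65646211]
side [[410.46644619   0.         320.17715974]
 [  0.         410.46644619 202.8679637 ]
 [  0.           0.           1.        ]] [-0.01269262  0.          0.          0.          0.        ] [ 0.20420013 -1.0500073   0.85738727] [ 0.28259804  0.77277748 -0.56828982]
```

View pics/scene.png

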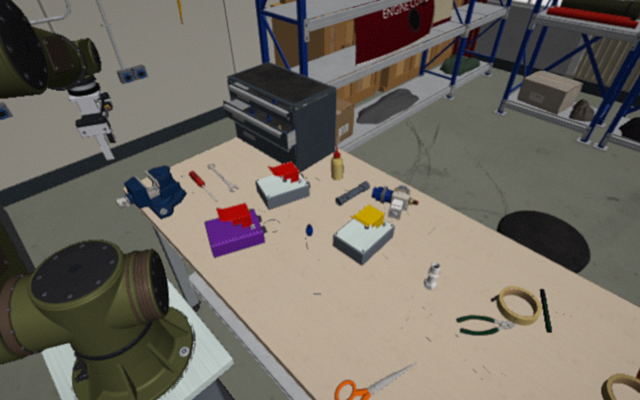

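View pics/side.png

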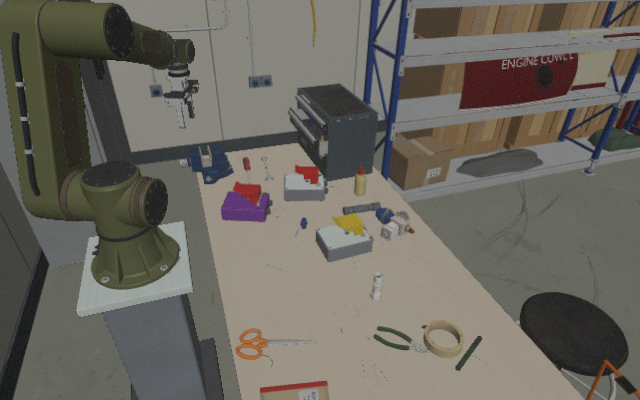

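Scene view: there are two red-guarded units. One is a grey box at about (283,185) (side view (305,187)). The other is a purple box at (235,230) (side view (246,205)). The yellow unit is at (365,238). The grey box with the red guard fits the description and the purple one is the look-alike, so I'll confirm that in a crop.

Run:
```python
import cv2,numpy as np
a=cv2.imread('pics/scene.png')[150:220,240:325];b=cv2.imread('pics/side.png')[155:210,270:340]
A=cv2.resize(a,(680,560)[:2],interpolation=cv2.INTER_CUBIC)
A=cv2.resize(a,None,fx=4.7,fy=4.7,interpolation=cv2.INTER_CUBIC);B=cv2.resize(b,None,fx=5.5,fy=5.5,interpolation=cv2.INTER_CUBIC)
h=max(A.shape[0],B.shape[0]);f=lambda I:cv2.copyMakeBorder(I,0,h-I.shape[0],0,0,cv2.BORDER_CONSTANT)
C=np.hstack([f(A),f(B)]);print(A.shape,B.shape);cv2.imwrite('pics/crop.png',C)
```

```text
(329, 400, 3) (302, 385, 3)
```

View pics/crop.png

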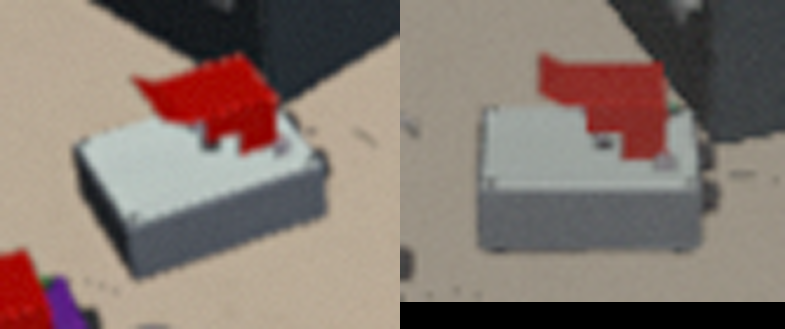

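The crop confirms a grey box with a red guard, lip towards the robot (left) and dark sockets on the far side. The top corners are at about (256,182), (268,197) and (309,185) in the scene view.

```bash
cat > h.py <<'E'
import cv2,numpy as np
from rig import robot
def ray(m,uv):
    K=np.array(m['intrinsics']);R=np.array(m['R']);t=np.array(m['t'])
    p=cv2.undistortPoints(np.array([[uv]],float),K,np.array(m['dist_coeffs']))[0,0]
    return -R.T@t, R.T@np.array([p[0],p[1],1])
def plane(m,uv,z):
    c,d=ray(m,uv); return c+d*(z-c[2])/d[2]
def tri(m1,u1,m2,u2):
    c1,d1=ray(m1,u1);c2,d2=ray(m2,u2);A=np.c_[d1,-d2];s=np.linalg.lstsq(A,c2-c1,rcond=None)[0]
    a,b=c1+s[0]*d1,c2+s[1]*d2;return (a+b)/2,np.linalg.norm(a-b)
E
python3 - <<'E'
from h import *
np.set_printoptions(precision=4,suppress=True)
S=robot.camera_model('scene');D=robot.camera_model('side');W=robot.camera_model('wrist')
for n,m,u,z in [('NL far',S,(256.4,181.9),.055),('near -x',S,(267.7,197.2),.055),('near -x bot',S,(268.7,209.1),0),('+x near',S,(309.4,185.1),.055),('+xbot',S,(309.4,195.3),0),
 ('side far -x',D,(285.5,174.6),.055),('near-x',D,(284.5,189),.055),('near+x',D,(324.5,189),.055),('b-x',D,(284.5,200.1),0),('b+x',D,(324.5,200.1),0)]: print(n,plane(m,u,z))
# lip near corner: scene (150,112) lower-left? side (540-400,95)
print(W['intrinsics'],W['dist_coeffs']);R=np.array(W['R']);print(-R.T@np.array(W['t']),R[2])
for n,m,us in [('bottle',S,(337,178)),('torch',S,(340,202)),('torch2',S,(368,184)),('purple+x',S,(265,243)),('purple-y',S,(214,255)),('union',S,(309,236)),('cab',S,(290,165)),('cab2',S,(240,135)),('sd',S,(197,180))] and [(a,b,c) for a,b,c in [('bottle',S,(337,178)),('torch',S,(340,202)),('torch2',S,(368,184)),('purple+x',S,(265,243)),('purple-y',S,(214,255)),('union',S,(309,236)),('cabfront',S,(290,165)),('cab2',S,(240,138)),('sd',S,(197,180))]]: print(n,plane(m,us,0))
E
```

```text
NL far [0.5333 0.2519 0.055 ]
near -x [0.5112 0.1644 0.055 ]
near -x bot [0.5125 0.1699 0.    ]
+x near [0.6452 0.1159 0.055 ]
+xbot [ 0.6534  0.1267 -0.    ]
side far -x [0.5397 0.2597 0.055 ]
near-x [0.5095 0.1629 0.055 ]
near+x [0.6473 0.1197 0.055 ]
b-x [0.5105 0.1727 0.    ]
b+x [0.6518 0.1281 0.    ]
[[301.4836   0.     315.5972]
 [  0.     301.4836 202.5066]
 [  0.       0.       1.    ]] [-0.0374  0.      0.      0.      0.    ]
[0.1571 0.5321 0.3835] [ 0.22   -0.0979 -0.9706]
bottle [0.7891 0.1263 0.    ]
torch [0.7014 0.0299 0.    ]
torch2 [0.8407 0.0257 0.    ]
purple+x [ 0.4123  0.0615 -0.    ]
purple-y [0.2812 0.1279 0.    ]
union [ 0.5231 -0.0095  0.    ]
cabfront [0.7227 0.306  0.    ]
cab2 [0.7025 0.5982 0.    ]
sd [0.4282 0.4719 0.    ]
```

{"fn": "move_arm", "kwargs": {
  "deltas": [1,30,-30,0,0,0,0,1,70,-70,0,0,0,1,1,110,-110,0,0,0,2,1,150,-150,0,0,0,3,1,190,-190,0,0,0,4,1,230,-230,0,0,0,5,1,260,-260,0,0,0,6,1,280,-276,0,0,0,6,1,280,-276,0,0,0,6,1,280,-276,0,0,0,6],
  "grip_force": 10
}}

```text
time: 1.35
position: [0.5, 0.2283, 0.2052]
tool_rot: [0.153, 0.988, -0.0, -0.0]
ft_force: [0.2, -0.1, -0.3]
finger_gap: 0.0007
finger_force: 0.0
```

Run:
```python
from h import *
s=robot.observe();print(s['time'],s['position'],s['tool_rot'],s['finger_gap'],s['ft_force'])
W=robot.camera_model('wrist');a=robot.camera('wrist');cv2.imwrite('pics/w1.png',a[:,:,::-1])
import pickle;pickle.dump(W,open('w1.pkl','wb'))
```

```text
1.35 [0.50004371 0.22826093 0.20523449] [ 1.53267256e-01  9.88184736e-01 -8.42420148e-05 -2.60918897e-04] 0.0006740107855452389 [ 0.19388019 -0.11387295 -0.29392713]
```

View pics/w1.png

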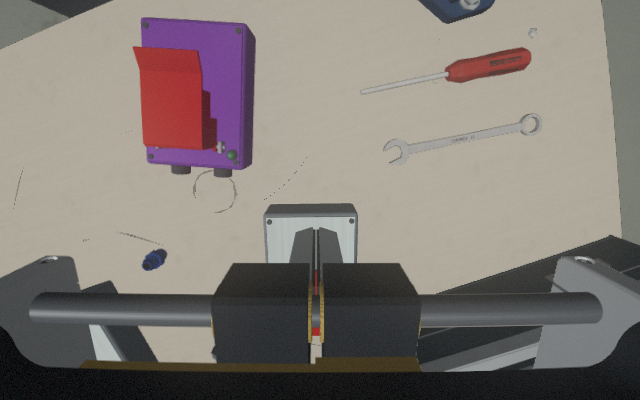

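The wrist view shows the grey box's near edge at row ~207, columns 265–357, level with the image. The gripper hides the guard. I'll fit that edge and both side edges, using the top-face mask.

Run:
```python
from h import *;import pickle
np.set_printoptions(precision=4,suppress=True)
W=pickle.load(open('w1.pkl','rb'));I=cv2.imread('pics/w1.png')
print(I[198:222:1,290].tolist());print(I[235,258:275].tolist());print(I[235,348:362].tolist())
cv2.imwrite('pics/w1c.png',cv2.resize(I[195:275,250:375],None,fx=6,fy=6,interpolation=cv2.INTER_CUBIC))
```

```text
[[159, 171, 178], [159, 172, 179], [158, 171, 176], [158, 172, 179], [158, 171, 177], [159, 171, 179], [76, 78, 77], [72, 77, 76], [74, 75, 75], [74, 75, 78], [78, 79, 79], [74, 77, 79], [74, 75, 76], [76, 77, 76], [75, 76, 76], [87, 89, 86], [109, 107, 103], [115, 112, 106], [125, 122, 116], [140, 143, 136], [186, 190, 182], [184, 189, 181], [184, 187, 179], [184, 187, 180]]
[[157, 170, 176], [156, 169, 175], [158, 170, 176], [158, 170, 177], [158, 171, 177], [157, 169, 176], [134, 140, 140], [130, 128, 124], [118, 118, 112], [176, 178, 170], [181, 185, 177], [179, 184, 175], [180, 183, 176], [179, 182, 176], [178, 183, 174], [179, 182, 174], [178, 182, 174]]
[[187, 191, 184], [187, 190, 182], [184, 188, 180], [187, 189, 182], [186, 189, 181], [183, 187, 179], [142, 144, 138], [119, 116, 113], [100, 98, 96], [116, 125, 127], [157, 169, 176], [160, 171, 178], [159, 172, 178], [158, 171, 179]]
```

View pics/w1c.png

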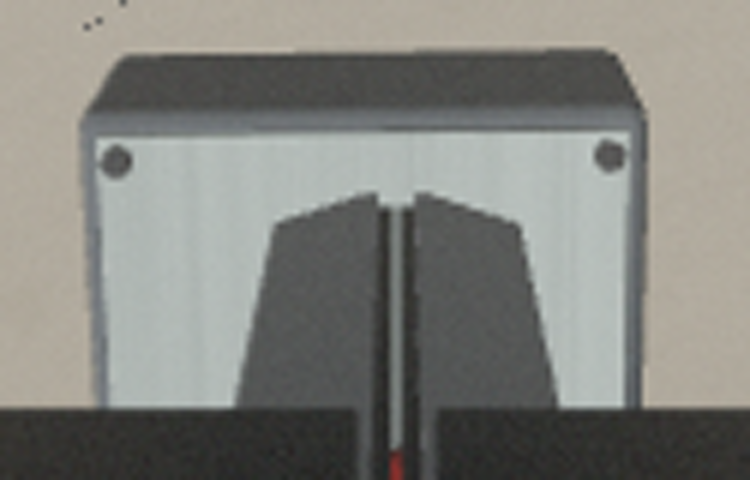

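Run:
```python
from h import *;import pickle
np.set_printoptions(precision=4,suppress=True)
W=pickle.load(open('w1.pkl','rb'))
for nm,l,r,zs in [('bottom',(270.8,204.7),(352,203.3),(0,.004)),('rim',(264.2,214.2),(356.8,212.8),(.05,.053,.055)),('plate',(266.3,218),(354.7,216.8),(.055,))]:
  for z in zs:
    a=plane(W,l,z);b=plane(W,r,z);d=b-a;m=(a+b)/2
    yaw=np.arctan2(-d[0],d[1]);ex=np.array([np.cos(yaw),np.sin(yaw)])
    print(nm,z,'mid',m,'len',np.linalg.norm(d),'yaw',yaw,'centre if edge -75mm',m[:2]+.075*ex)
# box side-edge lines at row 235 and 262
for z in (.05,.055):
  for l,r in [((264,235),(357.3,235)),]:
    a=plane(W,l,z);b=plane(W,r,z);print(z,a,b,(a+b)/2,np.linalg.norm(b-a))
```

```text
bottom 0 mid [0.5248 0.2148 0.    ] len 0.10672893636889091 yaw -0.29003408539555914 centre if edge -75mm [0.5966 0.1933]
bottom 0.004 mid [0.5238 0.2151 0.004 ] len 0.10561666718397708 yaw -0.29003408539555875 centre if edge -75mm [0.5957 0.1937]
rim 0.05 mid [0.5234 0.2149 0.05  ] len 0.10671738932283072 yaw -0.2920342383116849 centre if edge -75mm [0.5952 0.1933]
rim 0.053 mid [0.5226 0.2152 0.053 ] len 0.10575834488889939 yaw -0.2920342383116849 centre if edge -75mm [0.5944 0.1936]
rim 0.055 mid [0.522  0.2154 0.055 ] len 0.10511898193294524 yaw -0.292034238311685 centre if edge -75mm [0.5939 0.1938]
plate 0.055 mid [0.5264 0.214  0.055 ] len 0.10067008665543409 yaw -0.29356589560334917 centre if edge -75mm [0.5982 0.1923]
0.05 [0.5318 0.1548 0.05  ] [0.565  0.2592 0.05  ] [0.5484 0.207  0.05  ] 0.10949999963551889
0.055 [0.5304 0.1563 0.055 ] [0.563  0.2591 0.055 ] [0.5467 0.2077 0.055 ] 0.10785991445614473
```

```bash
cat >> h.py <<'E'
from scipy.spatial.transform import Rotation as Ro
C=np.array([.595,.1933]);YAW=-.292
ex=np.array([np.cos(YAW),np.sin(YAW),0]);ey=np.array([-np.sin(YAW),np.cos(YAW),0]);Z=np.array([0,0,1.])
def w(x,y,z): return np.r_[C,0]+(x*ex+y*ey+z*Z)/1e3
def pose(x,z,a,y=0): # front corner of finger tip in box frame mm, lean a
    R=Ro.from_rotvec(-a*ey)*Ro.from_matrix(np.c_[-ex,ey,-Z])
    return w(x-8*np.cos(a),y,z-8*np.sin(a)),R
def lip(th): p=.527+th; return np.array([50-95.4*np.cos(p),63+95.4*np.sin(p)])
def rows(ps,P0,R0,g=1):
    for x,z,a in ps:
        P,R=pose(x,z,a);d=(P-P0)*1e3;r=np.degrees((R*R0.inv()).as_rotvec())
        print((x,z,a),np.round(d,0).astype(int),np.round(r,1))
def proj(m,X):
    return cv2.projectPoints(np.array([X]),cv2.Rodrigues(np.array(m['R']))[0],np.array(m['t']),np.array(m['intrinsics']),np.array(m['dist_coeffs']))[0].ravel()
E
python3 - <<'E'
from h import *
a=cv2.imread('pics/scene.png')[60:190,215:345];b=cv2.imread('pics/side.png')[80:200,280:390]
A=cv2.resize(a,None,fx=3.1,fy=3.1,interpolation=cv2.INTER_CUBIC);B=cv2.resize(b,None,fx=3.35,fy=3.35,interpolation=cv2.INTER_CUBIC)[:403]
n=min(len(A),len(B));cv2.imwrite('pics/cab.png',np.hstack([A[:n],B[:n]]));print(A.shape)
S=robot.camera_model('scene');D=robot.camera_model('side')
for p in [(-32.5,-28,111),(-32.5,28,111),(35,-28,101),(-75,-55,0),(75,-55,0)]: print(p,w(*p),proj(S,w(*p)),proj(D,w(*p)))
E
```

```text
(403, 403, 3)
(-32.5, -28, 111) [0.55581542 0.17584095 0.111     ] [274.88175184 175.2712437 ] [295.62394037 171.89100802]
(-32.5, 28, 111) [0.57193603 0.22947048 0.111     ] [268.17818458 166.00390952] [295.7011744  164.21611311]
(35, -28, 101) [0.62045814 0.15640985 0.101     ] [294.71894956 171.697453  ] [314.41280825 174.21034587]
(-75, -55, 0) [0.507342   0.16221826 0.        ] [268.91631115 211.00260707] [284.4074922  201.77463466]
(75, -55, 0) [0.65099251 0.11903804 0.        ] [310.43651825 196.66280752] [325.11488922 201.45980755]
```

View pics/cab.png

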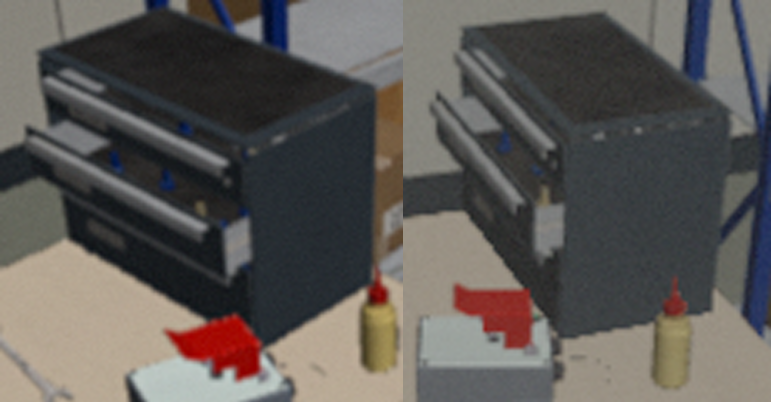

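The cabinet crop shows open drawers towards the robot. The predicted lip corners agree with the pictures to about 1 px. Next I'll check clearance to the drawer ends and plan the moves.

Run:
```python
from h import *
np.set_printoptions(precision=3,suppress=True)
S=robot.camera_model('scene');D=robot.camera_model('side')
def bx(X): d=X-np.r_[C,0];return np.array([d@ex,d@ey,d[2]])*1e3
for n,u,v in [('lower',(286.6,140.6),(315.5,143.3)),('upper',(289.2,119.7),(324.5,124.8)),('cabtop',(293,110),(330,117.6))]:
    X,e=tri(S,u,D,v);print(n,X,e,bx(X))
# body extents at extremes
for x,z,a in [(-50,92,.5),(55,135,-.1),(35,130,-.3),(-18,84,-.5),(18,82,-.4)]:
    P,R=pose(x,z,a)
    for s in (-1,1):
        print((x,z,a),[bx(P+R.apply([s*.0375,.0885,-h])).round(0).tolist() for h in (.097,.25)])
s=robot.observe();P0=s['position'];R0=Ro.from_quat(s['tool_rot'])
P0=np.array([.5003,.2277,.2050])
print(s['position'])
L=[(-90,170,.2),(-75,130,.4),(-55,92,.5),(-45,92,.5)]
rows(L,P0,R0)
```

```text
lower [0.638 0.206 0.193] 0.009987587189889542 [ 37.492  24.649 192.898]
upper [0.681 0.238 0.241] 0.017706851972106318 [ 69.504  67.575 241.195]
cabtop [0.704 0.244 0.264] 0.017182982200011222 [ 89.683  80.165 263.721]
(-50, 92, 0.5) [[-71.0, 88.0, 191.0], [-144.0, 88.0, 326.0]]
(-50, 92, 0.5) [[-136.0, 88.0, 155.0], [-210.0, 88.0, 290.0]]
(55, 135, -0.1) [[94.0, 89.0, 229.0], [109.0, 89.0, 381.0]]
(55, 135, -0.1) [[19.0, 89.0, 236.0], [35.0, 89.0, 388.0]]
(35, 130, -0.3) [[92.0, 88.0, 214.0], [137.0, 89.0, 360.0]]
(35, 130, -0.3) [[20.0, 88.0, 236.0], [65.0, 89.0, 382.0]]
(-18, 84, -0.5) [[54.0, 88.0, 155.0], [128.0, 88.0, 289.0]]
(-18, 84, -0.5) [[-11.0, 88.0, 191.0], [62.0, 88.0, 325.0]]
(18, 82, -0.4) [[83.0, 89.0, 160.0], [143.0, 88.0, 301.0]]
(18, 82, -0.4) [[14.0, 89.0, 189.0], [73.0, 88.0, 330.0]]
[0.5   0.228 0.205]
(-90, 170, 0.2) [  1  -6 -37] [ -3.4 -11.    0.9]
(-75, 130, 0.4) [ 16 -11 -78] [ -6.8 -21.9   0.9]
(-55, 92, 0.5) [  35  -17 -117] [ -8.5 -27.4   0.9]
(-45, 92, 0.5) [  45  -19 -117] [ -8.5 -27.4   0.9]
```

Run:
```python
from h import *
np.set_printoptions(precision=3,suppress=True)
S=robot.camera_model('scene');D=robot.camera_model('side')
def bx(X): d=X-np.r_[C,0];return np.array([d@ex,d@ey,d[2]])*1e3
s=lambda x,y:(215+(x-.5)/3.1,60+(y-.5)/3.1);d=lambda x,y:(280+(x-403)/3.35,80+y/3.35)
for n,u,v in [('base',(250,345),(562,335)),('top',(246,143),(572,128)),('lowbot',(224,277),(537,260)),('lowtop',(222,225),(535,205)),('lowhandle',(208,236),(520,210)),('uphandle',(228,178),(553,150)),('upbot',(240,188),(556,160))]:
    X,e=tri(S,s(*u),D,d(*v));print(n,X,e,bx(X))
print(plane(S,s(250,345),0),plane(D,d(562,335),0))
```

```text
base [ 0.715  0.266 -0.004] 0.0011256948936242523 [ 93.447 104.476  -4.282]
top [0.708 0.244 0.268] 0.002954723858529963 [ 93.718  81.383 268.133]
lowbot [0.68  0.262 0.107] 0.004940031087575457 [ 61.144  90.235 107.295]
lowtop [0.669 0.245 0.185] 0.0032338516401545954 [ 56.117  71.114 185.235]
lowhandle [0.653 0.249 0.179] 0.0011434107103840334 [ 39.286  70.081 178.58 ]
uphandle [0.688 0.252 0.238] 0.010966673821043677 [ 72.722  82.789 237.952]
upbot [0.683 0.227 0.238] 0.010484998858244983 [ 74.644  57.368 237.947]
[0.712 0.263 0.   ] [0.711 0.259 0.   ]
```

The open drawer's near end is at about box (39, +70, 178), so a centred gripper body would hit it. I'll open the gripper and use only its +y finger, with the TCP at box y = -53, so the body stays 35 mm clear of the drawer.

```bash
sed -i 's/def pose(x,z,a,y=0)/def pose(x,z,a,y=-53)/' h.py
python3 - <<'E'
from h import *
P0=np.array([.5003,.2277,.2050]);R0=Ro.from_quat(robot.observe()['tool_rot'])
rows([(-95,190,.1),(-85,160,.25),(-75,130,.4),(-60,92,.5)],P0,R0)
E
```

```text
(-95, 190, 0.1) [-19 -56 -16] [-1.7 -5.5  0.9]
(-85, 160, 0.25) [ -9 -58 -47] [ -4.2 -13.7   0.9]
(-75, 130, 0.4) [  1 -61 -78] [ -6.8 -21.9   0.9]
(-60, 92, 0.5) [  15  -66 -117] [ -8.5 -27.4   0.9]
```

{"fn": "move_arm", "kwargs": {
  "deltas": [-1,-10,-28,0,0,0,0,-1,-19,-56,-16,-1.7,-5.5,0.9,-1,-9,-58,-47,-4.2,-13.7,0.9,-1,1,-61,-78,-6.8,-21.9,0.9,-1,8,-63,-98,-8,-26,0.9,-1,15,-66,-117,-8.5,-27.4,0.9,-1,15,-66,-117,-8.5,-27.4,0.9,-1,15,-66,-117,-8.5,-27.4,0.9]
}}

```text
time: 2.4
position: [0.5157, 0.1624, 0.0894]
tool_rot: [0.141, 0.959, -0.036, 0.245]
ft_force: [0.5, 0.1, -0.0]
finger_gap: 0.0772
finger_force: 0.0
```

Run:
```python
from h import *
s=robot.observe();P,R=pose(-60,92,.5)
print(s['time'],(s['position']-P)*1e3,np.degrees((Ro.from_quat(s['tool_rot'])*R.inv()).as_rotvec()),s['finger_gap'],s['ft_force'],s['joint_positions'])
a=robot.camera('side');b=robot.camera('wrist')
A=cv2.resize(a[130:230,240:360],None,fx=4,fy=4,interpolation=cv2.INTER_CUBIC)
B=cv2.resize(b[100:400,120:500],None,fx=.83,fy=.83*1.6,interpolation=cv2.INTER_AREA) if 0 else b[0:400,160:480]
n=400;cv2.imwrite('pics/p2.png',np.hstack([A[:n],B[:n]])[:,:,::-1])
```

```text
2.4 [0.15722765 0.52192307 1.21467118] [ 0.00612733 -0.05875418  0.02029664] 0.07719114568741214 [ 0.48297055  0.06558444 -0.0359175 ] [ 0.38844154  0.25615999  1.96892042 -0.57209914  0.59118509 -0.46266745]
```

View pics/p2.png

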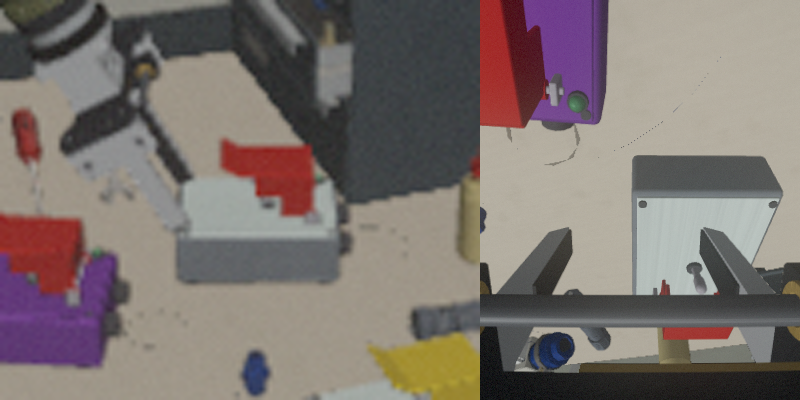

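The finger is in front of and below the lip, and the toggle is visible at wrist pixel (380,275), between the finger and the guard. Next is the entry and lift plan.

Run:
```python
from h import *
W=robot.camera_model('wrist');print('toggle px',proj(W,w(-3,0,84)),'lip',proj(W,w(-32.5,-28,111)))
P0,R0=pose(-60,92,.5)
def sc(th,a,s=18): l=lip(th);return (round(l[0]+s*np.sin(a),1),round(l[1]-s*np.cos(a),1),a)
print('A');rows([(-45,92,.5),(-32,92,.5),sc(0,.5),sc(.1,.5),sc(.2,.5)],P0,R0)
print('B from .2')
P1,R1=pose(*sc(.2,.5))
rows([sc(.3,.45),sc(.4,.38),sc(.5,.3),sc(.6,.2),sc(.7,.1),sc(.8,0),sc(.9,-.12),sc(1.0,-.25),sc(1.05,-.35)],P1,R1)
```

```text
toggle px [381.62074419 288.29207786] lip [352.43120273 300.49984866]
A
(-45, 92, 0.5) [14 -4  0] [0. 0. 0.]
(-32, 92, 0.5) [27 -8  0] [0. 0. 0.]
(np.float64(-23.8), np.float64(95.2), 0.5) [ 35 -10   3] [0. 0. 0.]
(np.float64(-18.6), np.float64(103.2), 0.5) [ 40 -12  11] [0. 0. 0.]
(np.float64(-12.7), np.float64(110.6), 0.5) [ 45 -14  19] [0. 0. 0.]
B from .2
(np.float64(-6.8), np.float64(117.0), 0.45) [ 5 -2  7] [0.8 2.7 0. ]
(np.float64(-0.6), np.float64(122.6), 0.38) [11 -3 13] [ 2.   6.6 -0. ]
(np.float64(6.0), np.float64(127.4), 0.3) [17 -5 18] [ 3.3 11.  -0. ]
(np.float64(12.6), np.float64(131.5), 0.2) [23 -7 23] [ 4.9 16.5  0. ]
(np.float64(19.6), np.float64(134.9), 0.1) [30 -9 27] [ 6.6 21.9 -0. ]
(np.float64(27.0), np.float64(137.6), 0) [ 37 -11  31] [ 8.2 27.4  0. ]
(np.float64(34.2), np.float64(139.5), -0.12) [ 44 -13  34] [10.2 34.   0. ]
(np.float64(41.4), np.float64(140.9), -0.25) [ 51 -15  36] [12.4 41.2 -0. ]
(np.float64(44.4), np.float64(141.5), -0.35) [ 54 -16  37] [14.  46.6  0. ]
```

Run:
```python
from h import *
W=robot.camera_model('wrist')
for p in [(-75,-55,52),(-75,55,52),(-75,-55,0),(-67,-47,55),(-67,47,55),(-3,0,84)]: print(p,proj(W,w(*p)))
b=robot.camera('wrist');s=robot.observe();print(s['time'],s['position'],s['finger_gap'])
cv2.imwrite('pics/w3.png',cv2.resize(b[150:350,290:490],None,fx=3,fy=3,interpolation=cv2.INTER_CUBIC)[:,:,::-1])
```

```text
(-75, -55, 52) [311.64179314 192.9381686 ]
(-75, 55, 52) [466.52874038 192.97703633]
(-75, -55, 0) [312.22858167 152.00218813]
(-67, -47, 55) [322.90542267 204.15983299]
(-67, 47, 55) [453.41367133 204.10182066]
(-3, 0, 84) [381.62074419 288.29207786]
2.55 [0.51590659 0.16206664 0.08940434] 0.08919544254704488
```

View pics/w3.png

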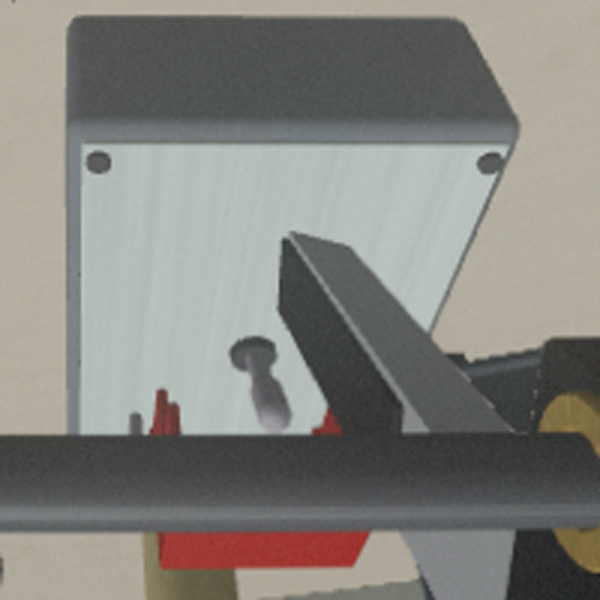

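The toggle base is at wrist pixel (374,268) and its tip at (382,288), which matches the prediction (381.6,288.3). I'm going in under the lip.

{"fn": "move_arm", "kwargs": {
  "deltas": [-1,8,-2,0,0,0,0,-1,14,-4,0,0,0,0,-1,21,-6,0,0,0,0,-1,27,-8,0,0,0,0,-1,32,-9,1,0,0,0,-1,35,-10,3,0,0,0,-1,38,-11,7,0,0,0,-1,40,-12,11,0,0,0,-1,43,-13,15,0,0,0,-1,45,-14,19,0,0,0]
}}

```text
time: 3.8
position: [0.5608, 0.1477, 0.1078]
tool_rot: [0.141, 0.958, -0.036, 0.245]
ft_force: [0.9, 0.3, 0.5]
finger_gap: 0.094
finger_force: 0.1
```

```bash
cat >> h.py <<'E'
def guard():
    from rig import robot
    D=robot.camera_model('side');b=robot.camera('side')[110:210,275:345].astype(int)
    m=(b[...,0]>120)&(b[...,1]<80)&(b[...,2]<80)
    b2=b;ys,xs=np.nonzero((b[...,0]>90)&(b[...,1]<.55*b[...,0])&(b[...,2]<.55*b[...,0]))
    print('red n',len(ys),'rows',ys.min()+110,ys.max()+110,'cols',xs.min()+275,xs.max()+275, 'toprow cols',xs[ys==ys.min()].mean()+275)
    for th in (0,.2,.4,.6,.8,1.,1.2):
        l=lip(th);print(th,[proj(D,w(l[0],y,l[1])).round(1).tolist() for y in (-28,28)])
E
python3 -c "
from h import *
guard()"
```

```text
red n 258 rows 161 182 cols 299 320 toprow cols 300.0
0 [[295.6, 171.9], [295.7, 164.2]]
0.2 [[298.7, 168.1], [298.7, 160.5]]
0.4 [[302.6, 165.0], [302.5, 157.4]]
0.6 [[307.3, 162.5], [307.0, 155.0]]
0.8 [[312.3, 160.9], [311.9, 153.4]]
1.0 [[317.7, 160.2], [317.1, 152.8]]
1.2 [[323.1, 160.4], [322.3, 153.0]]
```

The guard is at 0.2 rad as planned. Lifting further.

{"fn": "move_arm", "kwargs": {
  "deltas": [-1,5,-2,7,0.8,2.7,0,-1,11,-3,13,2,6.6,0,-1,17,-5,18,3.3,11,0,-1,23,-7,23,4.9,16.5,0,-1,30,-9,27,6.6,21.9,0,-1,37,-11,31,8.2,27.4,0,-1,44,-13,34,10.2,34,0,-1,51,-15,36,12.4,41.2,0,-1,54,-16,37,14,46.6,0,-1,54,-16,37,14,46.6,0]
}}

```text
time: 5.1
position: [0.6151, 0.1312, 0.143]
tool_rot: [0.144, 0.974, 0.025, -0.172]
ft_force: [0.0, 0.1, 0.3]
finger_gap: 0.094
finger_force: 0.1
```

Run:
```python
from h import *
np.set_printoptions(precision=2,suppress=True)
def sc(th,a,s=18): l=lip(th);return (round(float(l[0]+s*np.sin(a)),1),round(float(l[1]-s*np.cos(a)),1),a)
P1,R1=pose(*sc(1.05,-.35));s=robot.observe()
print(s['time'],(s['position']-P1)*1e3,np.degrees((Ro.from_quat(s['tool_rot'])*R1.inv()).as_rotvec()),s['ft_force'],s['joint_positions']);guard()
print(sc(1.05,-.35))
seq=[sc(1.0,-.42,25),sc(.97,-.47,32),sc(.93,-.5,40),sc(.9,-.53,48),sc(.86,-.55,55),sc(.83,-.55,62),sc(.8,-.55,70),sc(.78,-.55,76),sc(.77,-.55,80)]
rows(seq,P1,R1)
```

```text
5.1 [ 0.01 -0.76 -1.24] [-0.07 -0.01 -0.04] [0.01 0.06 0.27] [ 0.1   0.73  1.06  0.13  1.67 -1.19]
red n 107 rows 162 181 cols 315 327 toprow cols 317.0
0 [[295.6, 171.9], [295.7, 164.2]]
0.2 [[298.7, 168.1], [298.7, 160.5]]
0.4 [[302.6, 165.0], [302.5, 157.4]]
0.6 [[307.3, 162.5], [307.0, 155.0]]
0.8 [[312.3, 160.9], [311.9, 153.4]]
1.0 [[317.7, 160.2], [317.1, 152.8]]
1.2 [[323.1, 160.4], [322.3, 153.0]]
(44.4, 141.5, -0.35)
(35.6, 135.5, -0.42) [-8  2 -5] [ 1.2  3.8 -0. ]
(28.5, 129.6, -0.47) [-15   4 -11] [2.  6.6 0. ]
(20.0, 122.7, -0.5) [-23   7 -18] [2.5 8.2 0. ]
(12.1, 116.0, -0.53) [-30   9 -24] [3.  9.9 0. ]
(3.8, 109.9, -0.55) [-38  11 -30] [ 3.3 11.   0. ]
(-2.6, 103.4, -0.55) [-44  13 -37] [ 3.3 11.   0. ]
(-9.6, 95.9, -0.55) [-51  15 -44] [ 3.3 11.   0. ]
(-14.6, 90.3, -0.55) [-56  17 -50] [ 3.3 11.   0. ]
(-17.6, 86.6, -0.55) [-59  18 -53] [ 3.3 11.   0. ]
```

{"fn": "move_arm", "kwargs": {
  "deltas": [-1,-8,2,-5,1.2,3.8,0,-1,-15,4,-11,2,6.6,0,-1,-23,7,-18,2.5,8.2,0,-1,-30,9,-24,3,9.9,0,-1,-38,11,-30,3.3,11,0,-1,-44,13,-37,3.3,11,0,-1,-51,15,-44,3.3,11,0,-1,-56,17,-50,3.3,11,0,-1,-59,18,-53,3.3,11,0,-1,-60,18,-55,3.3,11,0,-1,-60,18,-55,3.3,11,0]
}}

```text
time: 6.52
position: [0.5547, 0.1498, 0.0895]
tool_rot: [0.14, 0.952, 0.039, -0.268]
ft_force: [0.3, -0.6, 1.9]
finger_gap: 0.094
finger_force: 0.4
```

Run:
```python
from h import *
np.set_printoptions(precision=2,suppress=True)
s=robot.observe();P1,R1=pose(-18,84.6,-.55)
print(s['time'],(s['position']-P1)*1e3,np.degrees((Ro.from_quat(s['tool_rot'])*R1.inv()).as_rotvec()),s['ft_force'],s['ft_torque'],s['joint_positions']);guard()
rows([(-12,84,-.53),(-8,84,-.51),(-4,84,-.49),(0,84,-.47),(4,84,-.45),(8,84,-.43),(11,83.5,-.41),(14,83,-.4),(16,83,-.4),(18,83,-.4),(20,83,-.4)],P1,R1)
b=robot.camera('side');c=robot.camera('wrist')
A=cv2.resize(b[130:220,265:355],None,fx=4.4,fy=4.4,interpolation=cv2.INTER_CUBIC)[:396]
cv2.imwrite('pics/p4.png',np.hstack([A,c[:396,200:600]])[:,:,::-1])
```

```text
6.525 [-1.23  0.08  0.7 ] [-0.04 -0.06  0.02] [ 0.27 -0.62  1.87] [ 0.03 -0.16 -0.06] [ 0.1   0.78  1.17  0.2   1.7  -1.2 ]
red n 60 rows 173 181 cols 313 325 toprow cols 324.5
0 [[295.6, 171.9], [295.7, 164.2]]
0.2 [[298.7, 168.1], [298.7, 160.5]]
0.4 [[302.6, 165.0], [302.5, 157.4]]
0.6 [[307.3, 162.5], [307.0, 155.0]]
0.8 [[312.3, 160.9], [311.9, 153.4]]
1.0 [[317.7, 160.2], [317.1, 152.8]]
1.2 [[323.1, 160.4], [322.3, 153.0]]
(-12, 84, -0.53) [ 6 -2 -1] [-0.3 -1.1  0. ]
(-8, 84, -0.51) [ 9 -3 -1] [-0.7 -2.2 -0. ]
(-4, 84, -0.49) [13 -4 -1] [-1.  -3.3  0. ]
(0, 84, -0.47) [17 -5 -1] [-1.3 -4.4 -0. ]
(4, 84, -0.45) [21 -6 -1] [-1.6 -5.5 -0. ]
(8, 84, -0.43) [24 -7 -1] [-2.  -6.6 -0. ]
(11, 83.5, -0.41) [27 -8 -2] [-2.3 -7.7  0. ]
(14, 83, -0.4) [30 -9 -3] [-2.5 -8.2  0. ]
(16, 83, -0.4) [ 32 -10  -3] [-2.5 -8.2  0. ]
(18, 83, -0.4) [ 34 -10  -3] [-2.5 -8.2  0. ]
(20, 83, -0.4) [ 36 -11  -3] [-2.5 -8.2  0. ]
```

View pics/p4.png

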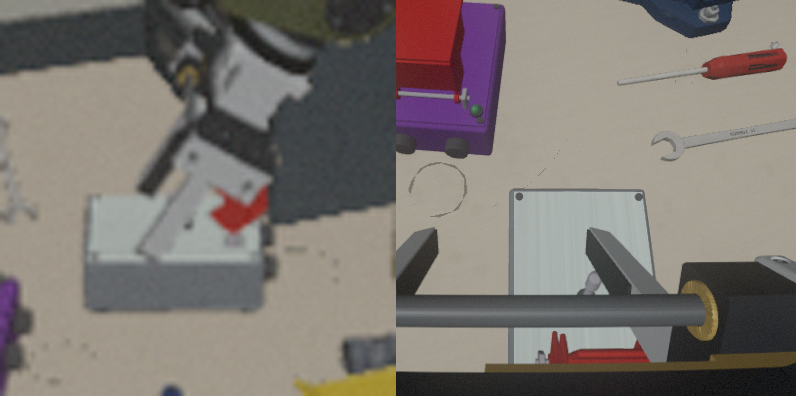

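Run:
```python
from h import *
W=robot.camera_model('wrist')
for p in [(-18,-6,84.6),(-18,6.5,84.6),(-18-13.6,-6,93),(-18-13.6,6.5,93),(-3,0,84.2),(-3,-4.5,84.2),(10,0,55)]: print(p,proj(W,w(*p))+[196,0])
```

```text
(-18, -6, 84.6) [584.92240947 254.22404931]
(-18, 6.5, 84.6) [604.32399143 254.15249404]
(-31.6, -6, 93) [586.4881505  230.61332796]
(-31.6, 6.5, 93) [606.3017528  230.57073213]
(-3, 0, 84.2) [595.93926571 278.22906061]
(-3, -4.5, 84.2) [588.80733497 278.26591782]
(10, 0, 55) [586.39131557 299.5317718 ]
```

The toggle and finger pixels match the prediction to about 2 px, and the toggle lies within the finger's width. The guard is up on the finger. Pushing now.

{"fn": "move_arm", "kwargs": {
  "deltas": [-1,6,-2,-1,-0.3,-1.1,0,-1,9,-3,-1,-0.7,-2.2,0,-1,13,-4,-1,-1,-3.3,0,-1,17,-5,-1,-1.3,-4.4,0,-1,21,-6,-1,-1.6,-5.5,0,-1,24,-7,-1,-2,-6.6,0,-1,27,-8,-2,-2.3,-7.7,0,-1,30,-9,-3,-2.5,-8.2,0,-1,30,-9,-3,-2.5,-8.2,0]
}}

```text
time: 7.8
position: [0.5847, 0.1408, 0.0862]
tool_rot: [0.143, 0.97, 0.028, -0.196]
ft_force: [0.1, -0.1, 0.6]
finger_gap: 0.094
finger_force: 0.2
```

{"fn": "move_arm", "kwargs": {
  "deltas": [-1,1,0,0,0,0,0,-1,2,-1,0,0,0,0,-1,3,-1,0,0,0,0,-1,4,-1,0,0,0,0,-1,4,-1,0,0,0,0]
}}

```text
time: 8.43
position: [0.5875, 0.1398, 0.0861]
tool_rot: [0.142, 0.969, 0.028, -0.198]
ft_force: [-8.6, -0.4, 1.1]
finger_gap: 0.0939
finger_force: 4.1
```

Run:
```python
from h import *
np.set_printoptions(precision=2,suppress=True)
s=robot.observe();P1,R1=pose(18,83,-.4)
print(s['time'],(s['position']-P1)*1e3,s['ft_force'],s['ft_torque']);guard()
W=robot.camera_model('wrist');c=robot.camera('wrist')
for p in [(23,0,84.2),(23,-4.5,84.2),(10,0,55),(18,-6,83),(-75,-55,52)]: print(p,proj(W,w(*p)))
cv2.imwrite('pics/w5.png',cv2.resize(c[200:380,260:500],None,fx=3.2,fy=3.2,interpolation=cv2.INTER_CUBIC)[:,:,::-1])
```

```text
8.425 [-2.39  0.31 -0.06] [-8.57 -0.4   1.09] [-0.03  1.54  0.64]
red n 73 rows 173 181 cols 316 327 toprow cols 321.5
0 [[295.6, 171.9], [295.7, 164.2]]
0.2 [[298.7, 168.1], [298.7, 160.5]]
0.4 [[302.6, 165.0], [302.5, 157.4]]
0.6 [[307.3, 162.5], [307.0, 155.0]]
0.8 [[312.3, 160.9], [311.9, 153.4]]
1.0 [[317.7, 160.2], [317.1, 152.8]]
1.2 [[323.1, 160.4], [322.3, 153.0]]
(23, 0, 84.2) [399.63 264.31]
(23, -4.5, 84.2) [392.53 264.33]
(10, 0, 55) [388.09 244.55]
(18, -6, 83) [389.44 256.28]
(-75, -55, 52) [313.35 135.65]
```

The force rose from about 0 to 8.6 N within 3 mm, at the expected stop position (nominal x = 18, calibration ±2 mm). So the toggle is against its stop, with the guard at about 1.0 rad. Now I'll withdraw along the reverse path.

Run:
```python
from h import *
P1,R1=pose(18,83,-.4)
rows([(12,84,-.35),(4,86,-.25),(-6,88,-.13),(-15,90,0),(-24,92,.13),(-32,92,.26),(-40,92,.38),(-50,92,.45),(-62,92,.5),(-75,92,.5),(-90,110,.4),(-120,180,.3)],P1,R1)
```

```text
(12, 84, -0.35) [-6  2  1] [-0.8 -2.7 -0. ]
(4, 86, -0.25) [-14   4   2] [-2.5 -8.2 -0. ]
(-6, 88, -0.13) [-24   7   3] [ -4.5 -14.8   0. ]
(-15, 90, 0) [-32  10   4] [ -6.6 -21.9   0. ]
(-24, 92, 0.13) [-41  12   5] [ -8.7 -29.1  -0. ]
(-32, 92, 0.26) [-48  14   4] [-10.9 -36.2  -0. ]
(-40, 92, 0.38) [-56  17   3] [-12.9 -42.8   0. ]
(-50, 92, 0.45) [-65  20   2] [-14.  -46.6  -0. ]
(-62, 92, 0.5) [-76  23   2] [-14.8 -49.4   0. ]
(-75, 92, 0.5) [-89  27   2] [-14.8 -49.4   0. ]
(-90, 110, 0.4) [-103   31   21] [-13.2 -43.9   0. ]
(-120, 180, 0.3) [-132   40   92] [-11.5 -38.4   0. ]
```

{"fn": "move_arm", "kwargs": {
  "deltas": [-1,-6,2,1,-0.8,-2.7,0,-1,-14,4,2,-2.5,-8.2,0,-1,-24,7,3,-4.5,-14.8,0,-1,-32,10,4,-6.6,-21.9,0,-1,-41,12,5,-8.7,-29.1,0,-1,-48,14,4,-10.9,-36.2,0,-1,-56,17,3,-12.9,-42.8,0,-1,-65,20,2,-14,-46.6,0,-1,-76,23,2,-14.8,-49.4,0,-1,-89,27,2,-14.8,-49.4,0,-1,-89,27,2,-14.8,-49.4,0]
}}

```text
time: 9.9
position: [0.4995, 0.1672, 0.0889]
tool_rot: [0.141, 0.959, -0.036, 0.245]
ft_force: [-0.3, 0.1, 0.2]
finger_gap: 0.0941
finger_force: 0.0
```

Run:
```python
from h import *
np.set_printoptions(precision=2,suppress=True)
s=robot.observe();print(s['time'],s['position'],s['ft_force']);guard()
W=robot.camera_model('wrist');c=robot.camera('wrist');b=robot.camera('side')
for n,p in dict(on=(23,0,84.2),off=(-3,0,84.2),base=(10,0,55),rimL=(-75,-55,52),screwL=(-67,-47,55)).items(): print(n,proj(W,w(*p)))
A=cv2.resize(b[140:220,265:355],None,fx=4.4,fy=4.4,interpolation=cv2.INTER_CUBIC)
B=cv2.resize(c[150:350,290:490],None,fx=2,fy=2,interpolation=cv2.INTER_CUBIC)
cv2.imwrite('pics/p6.png',np.hstack([A[:350],B[:350]])[:,:,::-1])
```

```text
9.9 [0.5  0.17 0.09] [-0.3   0.09  0.24]
red n 259 rows 165 183 cols 296 318 toprow cols 296.0
0 [[295.6, 171.9], [295.7, 164.2]]
0.2 [[298.7, 168.1], [298.7, 160.5]]
0.4 [[302.6, 165.0], [302.5, 157.4]]
0.6 [[307.3, 162.5], [307.0, 155.0]]
0.8 [[312.3, 160.9], [311.9, 153.4]]
1.0 [[317.7, 160.2], [317.1, 152.8]]
1.2 [[323.1, 160.4], [322.3, 153.0]]
on [374.45 315.09]
off [378.68 300.08]
base [371.93 278.61]
rimL [311.75 210.54]
screwL [322.47 220.98]
```

View pics/p6.png

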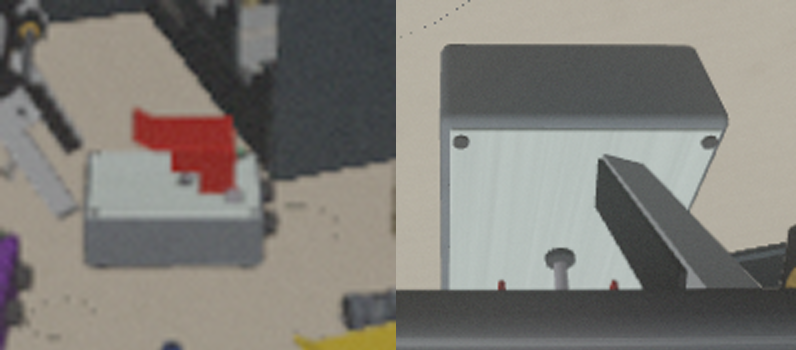

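The guard is shut (its lip is back at side pixel (296,165)), and the box hasn't moved: the screw is at (322,221) as predicted. The toggle shaft now runs straight away at column 372, which matches "on". I'll take one numeric look at the toggle's end to be sure it's fully over.

{"fn": "move_arm", "kwargs": {
  "deltas": [-1,10,-3,0,0,0,0,-1,20,-6,0,0,0,0,-1,30,-9,0,0,0,0,-1,34,-10,0,0,0,0,-1,34,-10,0,0,0,0]
}}

```text
time: 10.68
position: [0.5338, 0.1566, 0.0883]
tool_rot: [0.141, 0.958, -0.036, 0.245]
ft_force: [0.7, 0.4, -0.0]
finger_gap: 0.0938
finger_force: 0.0
```

Run:
```python
from h import *
np.set_printoptions(precision=1,suppress=True)
W=robot.camera_model('wrist');c=robot.camera('wrist')
for ang in (.84,.75,.65,.5): 
    q=ang-.42;print(ang,proj(W,w(10+32*np.sin(q),0,55+32*np.cos(q))),proj(W,w(10+36.5*np.sin(q),0,55+36.5*np.cos(q))))
print('base',proj(W,w(10,0,55)))
for r in range(255,300,3): print(r,c[r,355:400,1].tolist())
```

```text
0.84 [380.9 294.9] [381.3 300.8]
0.75 [381.6 294.4] [382.2 300.2]
0.65 [382.3 293.3] [383. 299.]
0.5 [383.4 290.9] [384.3 296.4]
base [377.8 255.7]
255 [185, 183, 183, 185, 185, 184, 188, 189, 189, 186, 186, 184, 186, 184, 134, 78, 83, 89, 88, 92, 90, 90, 88, 92, 89, 88, 89, 92, 87, 86, 95, 158, 185, 186, 181, 132, 80, 68, 63, 66, 69, 67, 68, 64, 62]
258 [186, 185, 186, 186, 184, 186, 189, 187, 186, 185, 186, 186, 185, 186, 185, 94, 90, 87, 89, 91, 111, 125, 117, 111, 105, 102, 89, 85, 89, 90, 107, 169, 185, 186, 185, 184, 177, 130, 64, 65, 65, 63, 61, 62, 64]
261 [185, 185, 186, 185, 185, 188, 190, 188, 187, 187, 186, 185, 185, 188, 186, 184, 166, 115, 93, 111, 134, 128, 119, 113, 106, 105, 107, 127, 157, 187, 186, 184, 185, 185, 186, 183, 184, 184, 180, 137, 61, 66, 62, 63, 63]
264 [185, 186, 187, 184, 185, 188, 187, 188, 186, 185, 183, 184, 188, 187, 186, 184, 182, 185, 187, 172, 129, 128, 118, 116, 110, 106, 111, 164, 187, 186, 186, 185, 186, 186, 185, 183, 183, 185, 187, 186, 173, 80, 65, 69, 57]
267 [186, 185, 184, 184, 188, 189, 188, 185, 187, 184, 185, 186, 186, 185, 185, 185
[... 1512 characters left out ...]
, 59, 69, 67, 63, 66, 61, 58, 66, 63, 64, 63, 62, 65, 60, 62, 59, 58, 60, 58, 63, 64, 63, 61, 65, 62, 64, 63, 59, 56, 57, 59, 62, 61, 59, 57, 56]
291 [67, 66, 62, 65, 62, 63, 66, 58, 61, 65, 61, 62, 66, 59, 66, 60, 59, 61, 63, 63, 64, 58, 60, 63, 60, 59, 66, 61, 59, 60, 55, 57, 60, 61, 60, 60, 59, 59, 58, 61, 56, 57, 60, 57, 60]
294 [60, 61, 62, 62, 64, 62, 61, 59, 58, 58, 59, 61, 62, 63, 63, 61, 57, 60, 59, 63, 60, 58, 59, 55, 59, 57, 56, 59, 58, 57, 58, 57, 60, 60, 60, 56, 55, 59, 59, 56, 54, 57, 57, 59, 56]
297 [64, 62, 62, 59, 59, 61, 65, 62, 61, 59, 62, 59, 59, 55, 59, 59, 62, 61, 60, 59, 62, 58, 60, 57, 58, 59, 55, 58, 57, 60, 54, 60, 55, 54, 59, 60, 58, 59, 56, 59, 59, 54, 57, 58, 53]
```

The shaft's slope in the image (~0.06 col/row) matches fully on (0.08), where half-way would give 0.16. Backing off and handing in.

{"fn": "move_arm", "kwargs": {
  "deltas": [-1,-15,4,0,0,0,0,-1,-35,10,0,0,0,0,-1,-55,16,10,0,0,0,-1,-70,20,40,2,8,0,-1,-75,22,80,4,14,0,-1,-75,22,110,4,14,0,-1,-75,22,120,4,14,0,-1,-75,22,120,4,14,0]
}}

```text
time: 11.72
position: [0.458, 0.1789, 0.208]
tool_rot: [0.144, 0.982, -0.02, 0.121]
ft_force: [-0.1, 0.3, -0.4]
finger_gap: 0.094
finger_force: 0.0
```

Run:
```python
from h import *
s=robot.observe();print(s['time'],s['position'],s['ft_force']);guard()
print(robot.hand_in())
```

```text
11.725 [0.45801092 0.17891813 0.20796356] [-0.08244375  0.31730776 -0.4453703 ]
red n 259 rows 165 183 cols 296 318 toprow cols 296.0
0 [[295.6, 171.9], [295.7, 164.2]]
0.2 [[298.7, 168.1], [298.7, 160.5]]
0.4 [[302.6, 165.0], [302.5, 157.4]]
0.6 [[307.3, 162.5], [307.0, 155.0]]
0.8 [[312.3, 160.9], [311.9, 153.4]]
1.0 [[317.7, 160.2], [317.1, 152.8]]
1.2 [[323.1, 160.4], [322.3, 153.0]]
the job is handed in; nothing more can be done
None
```

Job handed in at 11.7 s: I lifted the red guard to about 1.0 rad, pushed the toggle to its stop on the hinge side and withdrew the finger; the guard is shut again, the box has not visibly moved, and I saw no sign of contact with anything else.

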